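Key and close the pill dispenser lid

TASK

Close the pill dispenser on the nightstand: with a fingertip, push the small upright post on the raised lid so that the lid turns until the notch in its rim is over the level pin on the base, then press the lid straight down until it is fully home with the pin in the notch, and take the finger away. Do not lift the lid, and leave the teacup, bottle, tweezers and lamp standing or lying where they are.

Things in the scene. Friction and masses are not known exactly. Their poses are not given: they have to be found in the camera images.
- dispenser: Round clear acrylic pill dispenser base, fixed to the surface (it cannot be moved). Drum of radius 62 mm, 30 mm tall; origin is the centre of its underside on the surface, z up. On its +x side a white lug (22 mm wide, 61 to 85 mm from the axis, 26 mm high) carries an upright white block (16 mm wide, 74 to 84 mm from the axis, top 50 mm above the surface), which stands just outside the lid's rim and shows from above where the pin is.
- pin (a point): The pin: level dark steel rod, 8 mm diameter, rounded end, that points from the upright block inwards to the drum's axis. It spans from 54 mm (round end) to 74 mm from the axis, its centreline 34 mm above the surface, top at 38 mm. This point is on its centreline 60 mm from the drum's axis. While the lid is raised and unaligned, the inner part of the pin is hidden below the lid.
- notch (a point): The notch in the lid's rim: square slot 15 mm wide (3.5 mm to spare on each side of the pin), cut through the lid's thickness from the rim (radius 66 mm) inwards to 50 mm from the axis. This point is in the middle of the slot, 60 mm from the axis, on the lid's underside; with the lid turned right it lies straight above (finally about 4 mm below) the pin point.
- lid_centre (a point): Centre of the lid's top, on the lid's axis (same vertical axis as the drum): top of a low round boss, radius 16 mm, 3 mm high. A good place to press. 55 mm above the surface with the lid raised, 45 mm when home. The lid is a grey plastic disc of radius 66 mm, 12 mm thick, top face 52 mm above the surface raised and 42 mm home. It cannot tilt.
- post_top (a point): Centre of the top of the upright finger post on the lid, same grey plastic, round, 14 to 16 mm diameter, 22 mm tall above the lid's top face (top 74 mm above the surface with the lid raised). It stands 40 mm from the lid's axis, diametrically opposite the notch. Push it sideways to turn the lid.
- lid_turn (a joint): Turn of the lid about the vertical axis, rad, growing anticlockwise seen from above. At 0 (and equally at 2 pi = 6.283) the notch is exactly over the pin. Starts anywhere from 0.7 to 5.58; turns both ways (stops only at -3.2 and 9.5), so either way round will do. Stiff: about 1.5 N at the post moves it, and it stays where it is left.
- lid_press (a joint): How far the lid is pressed down, m: 0 raised (start), 0.010 fully home; stays where it is left. Pressing takes about 5 N. If the notch is not over the pin, the lid stops on the pin after 2 to 3 mm. Below 0 the lid has been pulled up.
- teacup: Speckled brown ceramic teacup, 60 mm tall, 78 mm across the rim, handle; loose bystander. Origin: centre of its underside.
- bottle: Capped white plastic bottle, 48 mm diameter, 85 mm tall; loose bystander. Origin: centre of its underside.
- tweezers: Stainless steel tweezers, about 98 mm long along own x, 10 mm high, lying on the surface beyond the dispenser; loose bystander. Origin: about mid-length, on the surface.
- lamp: Battery bedside lamp, 250 mm tall, shade 140 mm across; loose bystander. Origin: centre of its underside.
Not all that is in view belongs to the job. What is meant by the dispenser is not blue or brown, and is the smaller of those in its own colour.

How it is judged:
On the way, in this order (a step that is already met when the one before it is completed fails the run):
1. the lid, still raised, is turned so that its notch is over the pin (horizontal distance between notch and pin below 0.006 m and value of joint lid_press below 0.005 m), for 0.1 s.
2. the lid is pressed fully home over the pin (horizontal distance between notch and pin below 0.006 m and value of joint lid_press above 0.0085 m), for 0.2 s.
At the end, for the whole second after the job is handed in: The lid is pressed down at least 8.5 of its 10 mm with its notch within 6 mm of the pin (the pin stands in the notch), stays there when let go, and the teacup, bottle, tweezers and lamp are upright or lying within 25 mm of where they were (all of step 2 and distance of each of teacup, bottle, tweezers, lamp from where it was at the start of the episode below 0.025 m and angle between each of teacup, bottle, lamp's own z axis and vertical below 0.2 rad); the robot touches nothing.
It fails at once if the lid is lifted or pulled up by more than 4 mm (value of joint lid_press below -0.004 m).
It fails at once if the teacup is lifted, tipped or pushed away (distance of teacup from where it was at the start of the episode above 0.025 m or angle between teacup's own z axis and vertical above 0.4 rad).
It fails at once if the bottle is lifted, tipped or pushed away (distance of bottle from where it was at the start of the episode above 0.025 m or angle between bottle's own z axis and vertical above 0.4 rad).
It fails at once if the tweezers are lifted or pushed away (distance of tweezers from where it was at the start of the episode above 0.025 m).
It fails at once if the lamp is lifted, tipped or pushed away (distance of lamp from where it was at the start of the episode above 0.025 m or angle between lamp's own z axis and vertical above 0.4 rad).
It also fails if it takes over 48 s, if anything falls off the work surface, if the arm or the gripper's body presses on something with over 40 N, if the wrist force passes 120 N, or if a joint passes its speed limit or range.

ROBOT

A 6-joint arm with a two-finger parallel gripper is mounted at the origin on the work surface. World frame = base frame: x ahead of the robot, y to its left, z up, the work surface at z = 0. Lengths are in m, angles in rad, forces in N, time in s.
With the tool pointing down it reaches from about 0.275 to 0.825 m from the base axis. Payload 5.2 kg.
Tool frame: the origin (TCP) lies at the very end of the fingers, on their centre line; the grasp point (between the pads) lies 19 mm behind it (r.grasp_offset is the distance from the TCP to the grasp point, in m); x points along the fingers, z is the direction in which the jaws open and shut, and the axes are right-handed (so a half turn about x gives the same grasp; the last joint's range is limited). The gripper opens to 93 mm and grips with 3 to 60 N. Pads are 15 mm wide; open, the fingers measure 128 mm over their backs; the gripper's body (75 mm by 188 mm) begins 65 mm behind the grasp point.
Start: joints at [0.959, 0.259, 1.535, -0, 1.348, -0.203], TCP at [0.219, 0.505, 0.219] pointing down, gripper open.
Joint ranges: [-3.14, 3.14], [-0.91, 2.08], [0.19, 2.58], [-1.22, 4.36], [0.22, 2.71], [-3.12, 3.12]. Speed limits (rad/s): [2.57, 2.57, 3.14, 3.14, 3.14, 3.14].

INTERFACE

Orientations are given as a 3x3 rotation matrix whose columns are the frame's x, y, z axes.
In Python, from rig import r gives the robot as it stands. The module is installed in compiled form; this text tells all that it offers.
- The arm moves only by the tool play_rows, never from a script. Its arguments are lists of equal length, an entry for each row: "delta_rot": the turn, a rotation vector about the tool's x, y, z in degrees, a list of three; "xyz": the shift along the tool's x, y, z in cm, a list of three; "grip": the gripper's target within -1 to 1 (fully open at 1, half-way at 0, shut at -1). In form: {"delta_rot": [[rx, ry, rz], ...], "xyz": [[tx, ty, tz], ...], "grip": [grip, ...]}. A call has 1 to 8 rows; each row is the pose to reach, as a shift and turn from the pose commanded when the call began, along the tool's axes at that moment; what a row does not reach only later rows make up. A row lasts 1/8 s, in which the tool goes at most 62.5 mm and 10.7 degrees, less where a joint would pass 70% of its speed; a pose out of reach is approached as far as the arm can. A call with a gripper value outside its range is refused whole. The fingers move at their own pace and stop on an object; the grip force is fixed at half the most. Time passes only in rows, so rows that repeat a pose let the fingers close. It gives the time, the measured TCP pose, the force and the opening at its end, in the units of the state.
- r.observe(): the state, without advancing time (a new reading comes with each control period).
- r.capture(name): name is "scene" or "top"; returns the picture (384x512x3 uint8, red, green, blue); there is no depth.
- r.camera_params(name): a dict with "intrinsics" (3x3 intrinsics, pixels), "R" (3x3) and "t" (3): a world point X has camera coordinates R X + t. Camera axes: x right, y down, z forward; pixel columns grow to the right and rows downward; lengths in m; the calibration is good to about 2 mm. A picture is of the moment at which its call begins. camera_params takes no time and is no camera call.
- r.sign_off(): hands the job in, once; it reports no verdict.
The state is a dict: "clock": time; "qpos": joint angles; "joint_velocities": joint speeds; "joint_efforts": joint torques, N m; "eef_pos": TCP position; "tcp_rot": TCP orientation; "ft_force": force on the tool from outside, world axes, zero at the start; "ft_torque": the same for the moment, N m; "width": finger opening in m.
Only numpy, scipy, OpenCV 4.12 (cv2) and the standard library are available. Lean on these libraries where they do the work, as an engineer would, in place of code of your own. Each camera call takes 0.05 s, during which the arm holds its last target.

## Working session

There is one attempt and no reset: what is moved stays moved. The work goes in short steps, Python scripts to look and compute and a tool call to move; the robot and the scene stay as the last step left them, time stands still between calls to the robot, and variables do not carry over. Pictures are saved under pics/ and viewed, and the job is handed in when it is done.

Besides the shell and the picture viewer there is one more tool, called after "Call:" as name(argument=value, ...), one argument or row to a line, values as JSON. play_rows: Moves the arm, as the interface text tells. Its arguments: {"type":"object","properties":{"delta_rot":{"type":"array","items":{"type":"array","items":{"type":"number"}}},"xyz":{"type":"array","items":{"type":"array","items":{"type":"number"}}},"grip":{"type":"array","items":{"type":"number"}}},"required":["delta_rot","xyz","grip"]}

```bash
mkdir -p pics; python3 - <<'E'
from rig import r
import cv2
for n in("scene","top"):
    im=r.capture(n); cv2.imwrite(f"pics/{n}0.png",im[:,:,::-1])
    p=r.camera_params(n); print(n,p)
o=r.observe(); print(o["clock"],o["eef_pos"],o["tcp_rot"],o["ft_force"],o["width"])
E
```

```text
scene {'intrinsics': array([[380.94216646,   0.        , 258.12527612],
       [  0.        , 380.94216646, 190.81217288],
       [  0.        ,   0.        ,   1.        ]]), 'R': array([[ 0.56649194,  0.82369641,  0.02472049],
       [ 0.48206719, -0.30691046, -0.82062   ],
       [-0.66835478,  0.47679155, -0.57093932]]), 't': array([-0.40911288, -0.19377378,  1.37414586])}
top {'intrinsics': array([[421.21491467,   0.        , 255.54292746],
       [  0.        , 421.21491467, 190.25743432],
       [  0.        ,   0.        ,   1.        ]]), 'R': array([[-0.02023775, -0.99978793,  0.00381142],
       [-0.99208982,  0.01960925, -0.123989  ],
       [ 0.12388797, -0.00629053, -0.99227627]]), 't': array([0.07580958, 0.54967314, 1.3312331 ])}
0.1 [0.21829572 0.50426478 0.21789315] [[-9.70934471e-04 -9.17616023e-01  3.97466842e-01]
 [-1.39769038e-03  3.97467887e-01  9.17615020e-01]
 [-9.99998552e-01  3.35408473e-04 -1.66845836e-03]] [ 1.06053034 -0.15216336 -0.17403665] 0.09308419239889461
```

View pics/scene0.png

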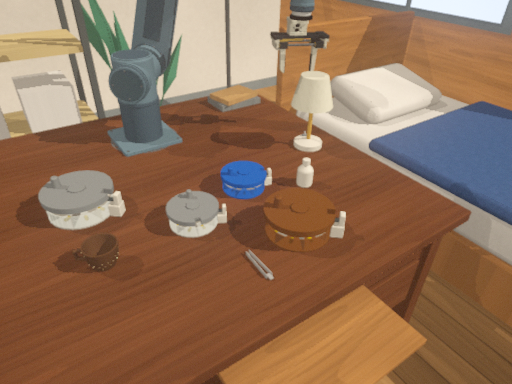

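View pics/top0.png

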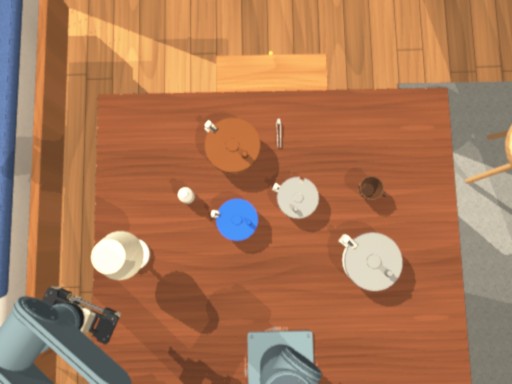

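Candidates (scene/top pixels):
- Large grey: (78,198)/(372,262)
- Small grey: (193,213)/(298,197)
- Blue: (244,179)/(237,219)
- Brown: (302,217)/(232,145)

By the description it is the small grey one. I'll check it in a close crop.

```bash
python3 - <<'E'
import cv2,numpy as np
a=cv2.imread("pics/top0.png")[160:235,255:340]; b=cv2.imread("pics/scene0.png")[180:245,150:240]
a=cv2.resize(a,(400,353),interpolation=cv2.INTER_CUBIC);b=cv2.resize(b,(400,289),interpolation=cv2.INTER_CUBIC)
b=cv2.copyMakeBorder(b,0,64,0,0,cv2.BORDER_CONSTANT)
cv2.imwrite("pics/crop0.png",np.hstack([a,b]))
E
```

```text
(no output)
```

View pics/crop0.png

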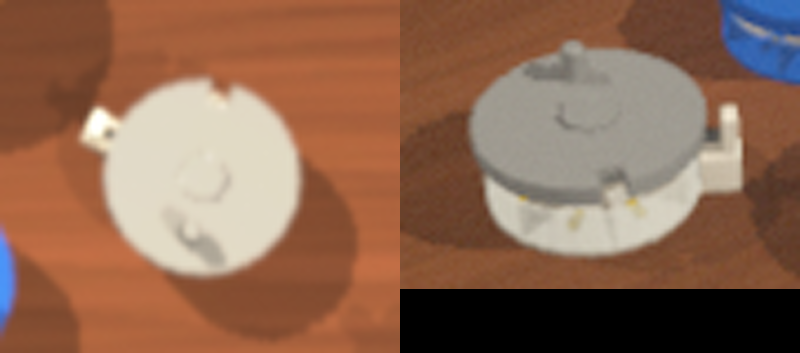

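The crop shows the small grey lid. In top pixels the boss is at about (298.8,198.2), the notch at (301.5,180.2), the post near (295,209) and the block at (276,186). In the scene view the post top is near (188.7,190.6).

```bash
cat > h.py <<'E'
import numpy as np,cv2
from rig import r
P={n:r.camera_params(n) for n in("scene","top")}
def ray(n,uv):
    p=P[n];d=p["R"].T@np.linalg.inv(p["intrinsics"])@np.array([*uv,1.]);return -p["R"].T@p["t"],d
def onz(n,uv,z):
    c,d=ray(n,uv);return c+d*(z-c[2])/d[2]
def tri(a,b):
    c1,d1=ray("top",a);c2,d2=ray("scene",b)
    s=np.linalg.lstsq(np.c_[d1,-d2],c2-c1,rcond=None)[0]
    p,q=c1+d1*s[0],c2+d2*s[1];return (p+q)/2,np.linalg.norm(p-q)
def proj(n,X):
    p=P[n];v=p["intrinsics"]@(p["R"]@np.asarray(X)+p["t"]);return v[:2]/v[2]
E
python3 - <<'E'
from h import *
np.set_printoptions(precision=4,suppress=True)
for k,a,b in [("boss",(298.8,198.2),(192.3,204.8)),("post",(295,208.7),(188.7,190.9)),("block",(276.2,185.9),(224,204)),("notch",(301.5,181),(197.9,220.5))]:
    print(k,*tri(a,b))
im=cv2.imread("pics/top0.png")
hsv=cv2.cvtColor(im,cv2.COLOR_BGR2HSV)
m=((hsv[...,1]<60)&(hsv[...,2]>100)).astype(np.uint8)
cs,_=cv2.findContours(m,0,1)
for c in cs:
    if cv2.contourArea(c)>500:
        h=cv2.convexHull(c);print(cv2.fitEllipse(c),cv2.minEnclosingCircle(c))
c=onz("top",(298.8,198.2),.055);print(c)
for k,uv,z in [("post",(295,208.7),.074),("block",(276.2,185.9),.05),("notch",(301.5,180.5),.052)]:
    v=onz("top",uv,z)-c;print(k,np.hypot(*v[:2]),np.degrees(np.arctan2(v[1],v[0])))
for k,X in [("boss",c)]:print(proj("scene",X))
for k,uv in [("cup",(371,188)),("bottle",(187,195)),("tw",(279,133)),("lampshade",(121,256)),("blue",(237,219)),("brown",(232,145)),("big",(372,262))]:print(k,onz("top",uv,.05))
E
```

```text
boss [ 0.5218 -0.0696  0.0533] 0.0064765028330674036
post [ 0.4859 -0.0573  0.0705] 0.0006824293426980572
block [0.5625 0.0004 0.0532] 0.004235959549908198
notch [ 0.5777 -0.0818  0.0461] 0.004425318485330982
((281.22515869140625, 359.00164794921875), (61.118350982666016, 72.68330383300781), 100.33235931396484) ((282.5, 358.0), 42.60585021972656)
((371.1385498046875, 260.3399353027344), (54.306373596191406, 64.30406188964844), 126.22814178466797) ((368.28314208984375, 258.35540771484375), 34.56052780151367)
((109.17789459228516, 253.54119873046875), (31.718904495239258, 42.873477935791016), 27.167373657226562) ((111.5, 252.0), 22.74323081970215)
((296.3476257324219, 197.0962371826172), (38.35065460205078, 44.0506477355957), 116.4588394165039) ((294.8396301269531, 195.41981506347656), 23.7635498046875)
((474.2015075683594, 206.54763793945312), (95.65311431884766, 324.89825439453125), 171.93959045410156) ((457.6696472167969, 232.5), 159.66969299316406)
((-174.77488708496094, 544.705810546875), (439.9110107421875, 597.2639770507812), 0.0) ((65.5, 191.5), 196.15948486328125)
[ 0.5203 -0.0723  0.055 ]
post 0.03788204033195813 156.57429376254146
block 0.08200173018898577 59.50720708605884
notch 0.05824502598409403 -10.762848854619584
[189.6807 204.3273]
cup [ 0.5491 -0.3056  0.05  ]
bottle [0.5381 0.2843 0.05  ]
tw [ 0.7356 -0.0153  0.05  ]
lampshade [0.3496 0.4912 0.05  ]
blue [0.4583 0.1256 0.05  ]
brown [0.6986 0.1383 0.05  ]
big [ 0.3149 -0.2961  0.05  ]
```

```bash
cat >> h.py <<'E'
from scipy.optimize import least_squares
def lid(n,im,c0,z=.052,R=.066,show=None):
    # subpixel brightness/colour edge along radial rays of the rim, cast on plane z
    s=cv2.GaussianBlur(im,(3,3),0).astype(np.float32)
    f=s[...,2]-s[...,0]  # BGR: R-B large on wood, small on grey
    pts=[]
    rr=np.arange(.05,.082,.0005)
    for a in np.radians(np.arange(0,360,3)):
        uv=np.array([proj(n,[c0[0]+q*np.cos(a),c0[1]+q*np.sin(a),z]) for q in rr],np.float32)
        v=cv2.remap(f,uv[None,:,0],uv[None,:,1],cv2.INTER_LINEAR)[0]
        g=np.gradient(v);i=g.argmax()
        if g[i]>1.0: pts.append([*(np.array(c0[:2])+rr[i]*np.array([np.cos(a),np.sin(a)]))])
    pts=np.array(pts)
    s=least_squares(lambda p:np.hypot(pts[:,0]-p[0],pts[:,1]-p[1])-p[2],[c0[0],c0[1],R],loss="soft_l1",f_scale=.001)
    return s.x,np.median(abs(s.fun)),len(pts)
E
python3 - <<'E'
from h import *
np.set_printoptions(precision=4,suppress=True)
im=cv2.imread("pics/top0.png")
c=[.521,-.071]
for _ in range(3):
    x=lid("top",im,c);c=x[0][:2];print(x)
im2=cv2.imread("pics/scene0.png")
print(lid("scene",im2,c))
def px(u,v):return ((u+.5)/4.706-.5+255,(v+.5)/4.706-.5+160)
for k,uv,z in [("post",(188,230),.074),("block",(100,122),.05),("notch",(219,95),.05),("boss",(206,180),.055)]:
    p=onz("top",px(*uv),z);v=p-[*c,0];print(k,p,np.hypot(*v[:2]),np.degrees(np.arctan2(v[1],v[0])))
# upscaled rectified top-down picture at z=.052, 0.5mm/px
g=np.array([[proj("top",[c[0]+.1-i*.0005,c[1]+.1-j*.0005,.052]) for j in range(400)] for i in range(400)],np.float32)
o=cv2.remap(im,g[...,0],g[...,1],cv2.INTER_CUBIC)
cv2.imwrite("pics/rect0.png",o)
E
```

```text
(array([ 0.5239, -0.0685,  0.0674]), np.float64(0.0006293500442467459), 118)
(array([ 0.5238, -0.0684,  0.0674]), np.float64(0.0007336094073102234), 119)
(array([ 0.524 , -0.0684,  0.0675]), np.float64(0.0007953107115282604), 119)
(array([ 0.5277, -0.0695,  0.0694]), np.float64(0.0019119944305044864), 98)
post [ 0.4862 -0.0559  0.074 ] 0.039795972381410555 161.71248416246974
block [ 0.5631 -0.0006  0.05  ] 0.0782497557755577 60.03495247406158
notch [ 0.5801 -0.0823  0.05  ] 0.057803495899320836 -13.998836124978077
boss [ 0.5214 -0.071   0.055 ] 0.00371661114726266 -134.6934494180222
```

View pics/rect0.png

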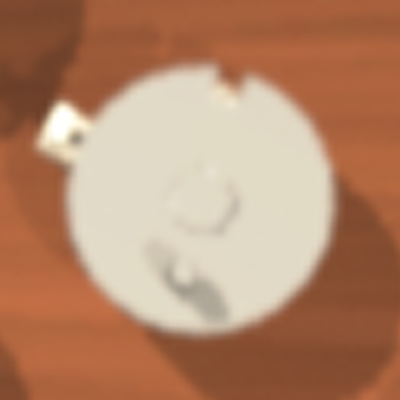

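The lid centre is about (0.524,-0.0685). The notch bearing is about -15°, the pin about 61° and the post about 163°, so the lid needs roughly +76° (CCW). I'll raise the arm to clear the lamp and shut the gripper first.

Call:
play_rows(
  delta_rot=[
    [0,0,0],
    [0,0,0],
    [0,0,0],
    [0,0,0],
    [0,0,0],
  ],
  xyz=[
    [-5,0,0],
    [-10,0,0],
    [-16,0,0],
    [-16,0,0],
    [-16,0,0],
  ],
  grip=[-1,-1,-1,-1,-1],
)

```text
clock: 0.72
eef_pos: [0.2184, 0.5044, 0.3777]
tcp_rot: [[-0.001, -0.918, 0.397], [-0.001, 0.397, 0.918], [-1.0, 0.0, -0.001]]
ft_force: [0.5, 0.3, 0.0]
width: 0.0476
```

Call:
play_rows(
  delta_rot=[
    [10,0,0],
    [20,0,0],
    [30,0,0],
    [40,0,0],
    [50,0,0],
    [60,0,0],
    [70,0,0],
    [83.6,0,0],
  ],
  xyz=[
    [0,-4.6,-3.8],
    [0,-9.2,-7.6],
    [0,-14,-11.4],
    [0,-18.6,-15.2],
    [0,-23.2,-19],
    [0,-28,-22.8],
    [0,-33,-27],
    [0,-37,-30],
  ],
  grip=[-1,-1,-1,-1,-1,-1,-1,-1],
)

```text
clock: 1.72
eef_pos: [0.4386, 0.0802, 0.3764]
tcp_rot: [[-0.004, 0.252, 0.968], [0.0, 0.968, -0.252], [-1.0, -0.001, -0.004]]
ft_force: [0.4, 0.5, 0.8]
width: 0.0006
```

Call:
play_rows(
  delta_rot=[
    [0,0,0],
    [0,0,0],
    [0,0,0],
    [0,0,0],
    [0,0,0],
    [0,0,0],
  ],
  xyz=[
    [2,-4,4],
    [6,-8,8],
    [11,-8.9,8.5],
    [16,-8.9,8.5],
    [22.5,-8.9,8.5],
    [22.5,-8.9,8.5],
  ],
  grip=[-1,-1,-1,-1,-1,-1],
)

```text
clock: 2.48
eef_pos: [0.4942, -0.0235, 0.1479]
tcp_rot: [[-0.014, 0.245, 0.969], [0.004, 0.97, -0.245], [-1.0, 0.0, -0.014]]
ft_force: [0.2, -0.2, 1.1]
width: 0.0002
```

```bash
cat > look.py <<'E'
import sys
from h import *
k=sys.argv[1]
c=(.524,-.0685)
a=r.capture("top")[:,:,::-1].copy();b=r.capture("scene")[:,:,::-1].copy()
cv2.imwrite(f"pics/t{k}.png",a);cv2.imwrite(f"pics/s{k}.png",b)
g=np.array([[proj("top",[c[0]+.1-i*.0005,c[1]+.1-j*.0005,.052]) for j in range(400)] for i in range(400)],np.float32)
o=cv2.remap(a,g[...,0],g[...,1],cv2.INTER_CUBIC)
q=cv2.resize(b[170:260,150:240],(400,400),interpolation=cv2.INTER_CUBIC)
cv2.imwrite(f"pics/v{k}.png",np.hstack([o,q]))
ob=r.observe();print(ob["clock"],ob["eef_pos"],ob["ft_force"],np.degrees(np.arctan2(ob["tcp_rot"][1][2],ob["tcp_rot"][0][2])))
E
python3 look.py 1
```

```text
2.575 [ 0.49901875 -0.02458365  0.15346552] [-0.24060566 -0.75037536  0.37805202] -14.162593156280328
```

View pics/v1.png

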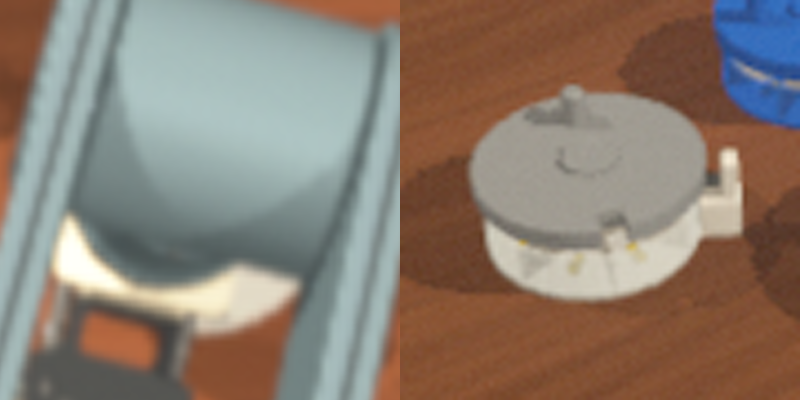

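The scene view shows the lid unchanged, with the post at about (572,95) and the notch at about (613,225) in the crop. The gripper is still above. I'll descend behind the post.

Call:
play_rows(
  delta_rot=[
    [0,0,0],
    [0,0,0],
    [0,0,0],
    [0,0,0],
    [0,0,0],
  ],
  xyz=[
    [4,0,-0.4],
    [7,0,-0.4],
    [9.2,0,-0.4],
    [9.2,0,-0.4],
    [9.2,0,-0.4],
  ],
  grip=[-1,-1,-1,-1,-1],
)

```text
clock: 3.2
eef_pos: [0.4975, -0.0242, 0.0639]
tcp_rot: [[0.004, 0.245, 0.97], [-0.001, 0.97, -0.245], [-1.0, -0.0, 0.004]]
ft_force: [0.2, 0.4, 0.3]
width: 0.0002
```

```bash
python3 look.py 2
```

```text
3.3 [ 0.49719305 -0.02414783  0.06358861] [-1.18410108  0.30971844  0.02888883] -14.157065828428852
```

View pics/v2.png

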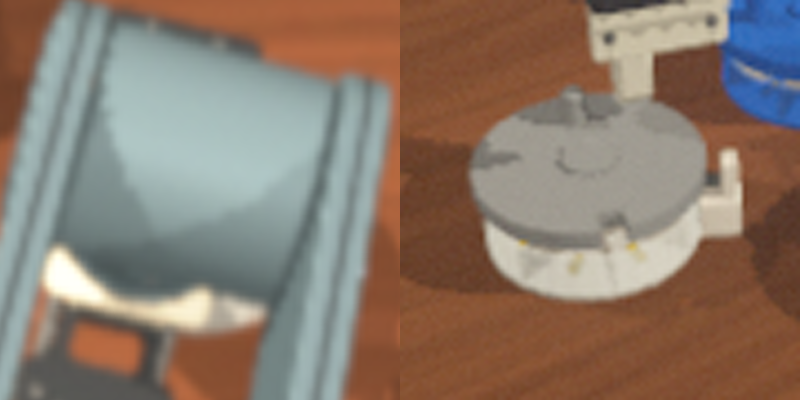

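The finger stands at about (632,95) in the crop, behind the post at (572,95) on the CCW-push side. Next I'll compute the arc.

```bash
cat > arc.py <<'E'
import sys
from h import *
c=np.array([.524,-.0685]);off=.015
o=r.observe();z=np.array([1,0]);R=np.array(o["tcp_rot"]);p=np.array(o["eef_pos"])
za=np.degrees(np.arctan2(R[1,2],R[0,2]));zt=float(sys.argv[1])
for f in map(float,sys.argv[2:]):
    q=np.radians(f);e=np.array([np.cos(q),np.sin(q)]);t=np.array([-e[1],e[0]])
    X=np.r_[c+.04*e-off*t,zt]
    d=R.T@(X-p)*100
    rot=-((f-180-za+180)%360-180)
    print(f,"rot",round(rot,1),"xyz",d.round(2),X.round(4))
E
python3 arc.py .060 163 168 174 180 186 192 198 204
```

```text
163.0 rot 2.8 xyz [ 0.36 -1.95 -0.24] [ 0.4901 -0.0425  0.06  ]
168.0 rot -2.2 xyz [ 0.36 -2.3  -0.37] [ 0.488  -0.0455  0.06  ]
174.0 rot -8.2 xyz [ 0.36 -2.73 -0.49] [ 0.4858 -0.0494  0.06  ]
180.0 rot -14.2 xyz [ 0.36 -3.17 -0.56] [ 0.484  -0.0535  0.06  ]
186.0 rot -20.2 xyz [ 0.36 -3.62 -0.59] [ 0.4827 -0.0578  0.06  ]
192.0 rot -26.2 xyz [ 0.36 -4.06 -0.57] [ 0.4818 -0.0621  0.06  ]
198.0 rot -32.2 xyz [ 0.36 -4.5  -0.5 ] [ 0.4813 -0.0666  0.06  ]
204.0 rot -38.2 xyz [ 0.36 -4.94 -0.39] [ 0.4814 -0.0711  0.06  ]
```

Call:
play_rows(
  delta_rot=[
    [0,0,0],
    [0,0,0],
    [-2.2,0,0],
    [-8.2,0,0],
    [-14.2,0,0],
    [-20.2,0,0],
    [-26.2,0,0],
    [-32.2,0,0],
  ],
  xyz=[
    [0.35,-1.0,-0.1],
    [0.35,-1.9,-0.25],
    [0.35,-2.3,-0.35],
    [0.35,-2.75,-0.5],
    [0.35,-3.2,-0.55],
    [0.35,-3.6,-0.6],
    [0.35,-4.05,-0.55],
    [0.35,-4.5,-0.5],
  ],
  grip=[-1,-1,-1,-1,-1,-1,-1,-1],
)

```text
clock: 4.3
eef_pos: [0.4797, -0.0666, 0.0583]
tcp_rot: [[0.0, -0.312, 0.95], [0.001, 0.95, 0.312], [-1.0, 0.0, 0.001]]
ft_force: [0.6, 2.0, 0.7]
width: 0.0008
```

```bash
python3 look.py 3;python3 arc.py .060 198 204 210 216 222 228 232
```

```text
4.4 [ 0.47959044 -0.06689469  0.05824629] [-0.51465408  0.48100355  0.05779778] 18.01767449653662
198.0 rot 0.0 xyz [-0.18 -0.03  0.17] [ 0.4813 -0.0666  0.06  ]
204.0 rot -6.0 xyz [-0.18 -0.45  0.04] [ 0.4814 -0.0711  0.06  ]
210.0 rot -12.0 xyz [-0.18 -0.89 -0.05] [ 0.4819 -0.0755  0.06  ]
216.0 rot -18.0 xyz [-0.18 -1.33 -0.09] [ 0.4828 -0.0799  0.06  ]
222.0 rot -24.0 xyz [-0.18 -1.78 -0.09] [ 0.4842 -0.0841  0.06  ]
228.0 rot -30.0 xyz [-0.18 -2.23 -0.04] [ 0.4861 -0.0882  0.06  ]
232.0 rot -34.0 xyz [-0.18 -2.52  0.02] [ 0.4876 -0.0908  0.06  ]
```

View pics/v3.png

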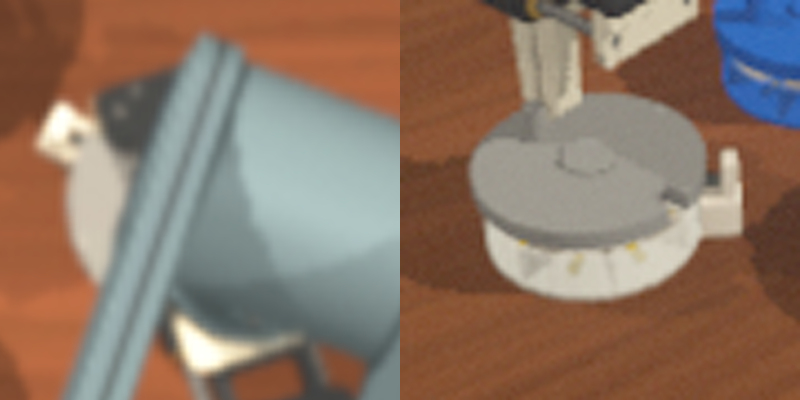

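The lid is turning. In the scene crop the notch moved from (613,225) to about (677,195), close to the block. I'll continue to a post bearing of about 232°.

Call:
play_rows(
  delta_rot=[
    [-6,0,0],
    [-12,0,0],
    [-18,0,0],
    [-24,0,0],
    [-30,0,0],
    [-34,0,0],
    [-34,0,0],
  ],
  xyz=[
    [-0.1,-0.45,0.04],
    [-0.1,-0.9,-0.05],
    [-0.1,-1.35,-0.1],
    [-0.1,-1.8,-0.1],
    [-0.1,-2.25,-0.05],
    [-0.1,-2.5,0],
    [-0.1,-2.5,0],
  ],
  grip=[-1,-1,-1,-1,-1,-1,-1],
)

```text
clock: 5.28
eef_pos: [0.4867, -0.0901, 0.0588]
tcp_rot: [[-0.002, -0.787, 0.617], [0.0, 0.617, 0.787], [-1.0, 0.001, -0.001]]
ft_force: [-2.1, -0.2, -0.6]
width: 0.0001
```

```bash
python3 look.py 4;python3 arc.py .060 228 232 234 236 238 240 242
python3 - <<'E'
import cv2
cv2.imwrite("pics/z4.png",cv2.resize(cv2.imread("pics/s4.png")[190:235,160:235],(750,450),interpolation=cv2.INTER_CUBIC))
E
```

```text
5.375 [ 0.48684396 -0.08997288  0.05893031] [-1.03460598  0.88073942  0.15729879] 51.87695400785725
228.0 rot 3.9 xyz [-0.11  0.17  0.09] [ 0.4861 -0.0882  0.06  ]
232.0 rot -0.1 xyz [-0.11 -0.11 -0.02] [ 0.4876 -0.0908  0.06  ]
234.0 rot -2.1 xyz [-0.11 -0.25 -0.07] [ 0.4884 -0.092   0.06  ]
236.0 rot -4.1 xyz [-0.11 -0.39 -0.11] [ 0.4892 -0.0933  0.06  ]
238.0 rot -6.1 xyz [-0.11 -0.53 -0.15] [ 0.4901 -0.0945  0.06  ]
240.0 rot -8.1 xyz [-0.11 -0.68 -0.19] [ 0.491  -0.0956  0.06  ]
242.0 rot -10.1 xyz [-0.11 -0.82 -0.22] [ 0.492  -0.0968  0.06  ]
```

View pics/v4.png

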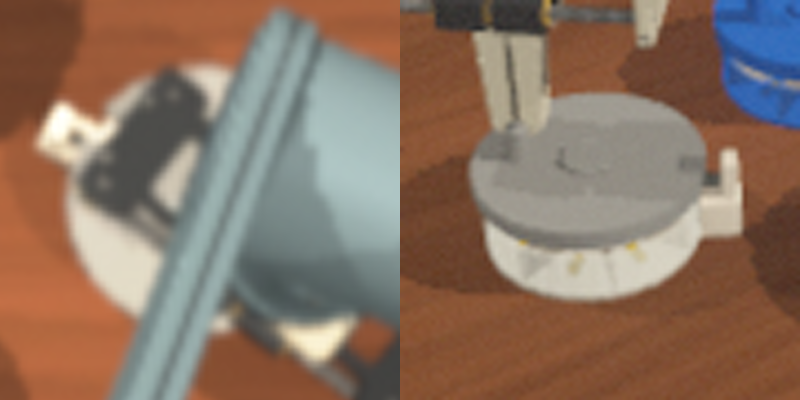

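View pics/z4.png

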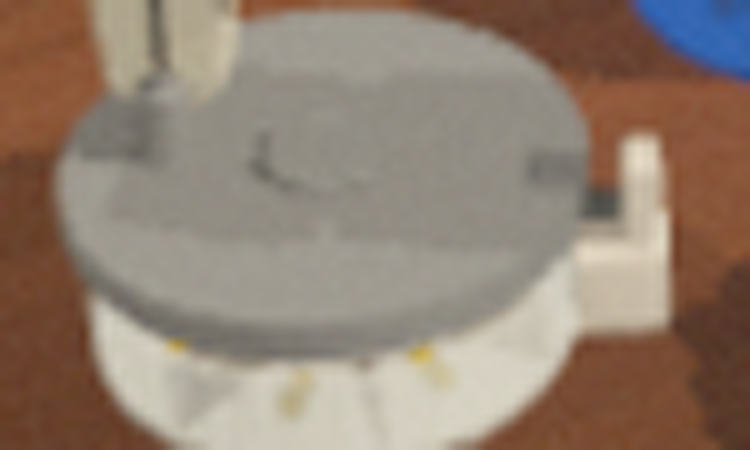

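Now the notch faces the block closely: notch (558,167) and block (640,140) in the zoomed crop. I'll back off and clear the view to measure the rest from above.

Call:
play_rows(
  delta_rot=[
    [0,0,0],
    [0,0,0],
    [0,0,0],
    [0,0,0],
    [0,0,0],
    [0,0,0],
    [0,0,0],
    [0,0,0],
  ],
  xyz=[
    [0,1.2,0],
    [-2,1.5,0],
    [-6,1.5,0],
    [-11,1.5,-3],
    [-16,-2,-7],
    [-16,-6,-12],
    [-16,-8.5,-17],
    [-16,-8.5,-20],
  ],
  grip=[-1,-1,-1,-1,-1,-1,-1,-1],
)

```text
clock: 6.38
eef_pos: [0.431, -0.3027, 0.2193]
tcp_rot: [[0.001, -0.787, 0.617], [-0.002, 0.617, 0.787], [-1.0, -0.002, -0.001]]
ft_force: [0.2, 1.0, 0.6]
width: 0.0007
```

```bash
python3 look.py 5
python3 - <<'E'
import cv2
from h import *
a=cv2.imread("pics/t5.png")
cv2.imwrite("pics/z5.png",cv2.resize(a[165:230,260:335],(750,650)[:2],interpolation=cv2.INTER_CUBIC)[:600])
for z in(1,):print(lid("top",a,[.524,-.0685]))
E
```

```text
6.475 [ 0.4297997  -0.30217616  0.21898425] [ 0.42457805  0.50541482 -1.10331588] 51.762090031952695
(array([ 0.52364916, -0.06823428,  0.06742797]), np.float64(0.0008024746251125633), 120)
```

View pics/v5.png

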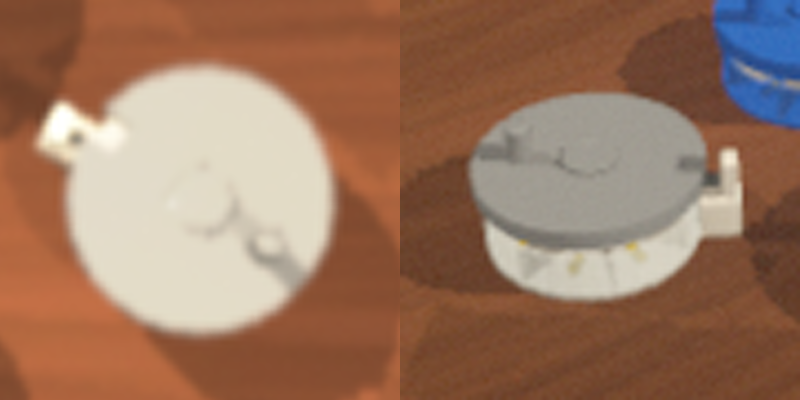

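View pics/z5.png

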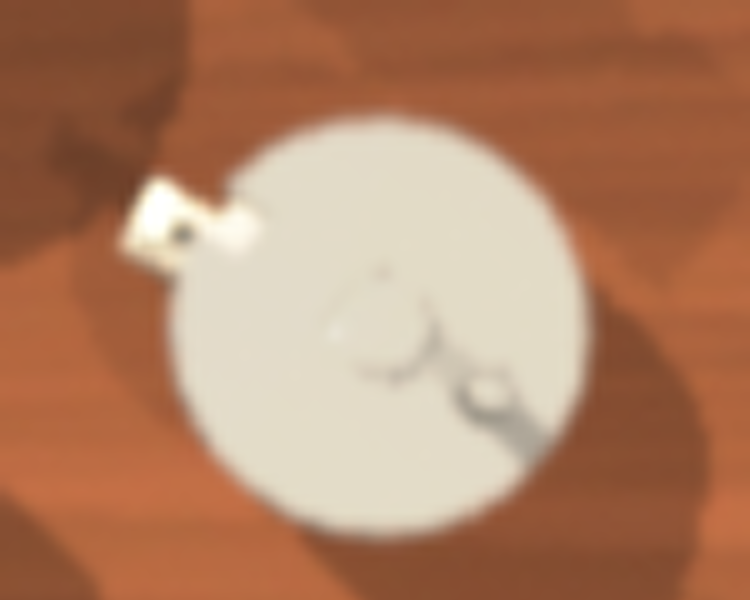

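```bash
python3 - <<'E'
from h import *
np.set_printoptions(precision=4,suppress=True)
print("cam",ray("top",(0,0))[0])
c=np.array([.5238,-.0683])
f=lambda u,v:((u+.5)/10-.5+260,(v+.5)/10-.5+165)
for k,u,v,z in[("lidc",381,327,.052),("boss",383,326,.055),("pin",183,232,.036),("block",157,215,.05),("blockR",180,250,.05),("blockhi",152,178,.05),("blocklo",122,243,.05),("notchwhite",236,224,.032),("notchfloor52",236,224,.052),("notchcorner",228,183,.052),("post",489,390,.074)]:
    p=onz("top",f(u,v),z)[:2];d=p-c;print(k,p,np.hypot(*d),np.degrees(np.arctan2(d[1],d[0])))
# scene
g=lambda u,v:((u+.5)/10-.5+160,(v+.5)/10-.5+190)
print("scene lid",[onz("scene",g(*q),.052) for q in((325,165),)])
E
```

```text
cam [0.3819 0.0734 1.3888]
lidc [ 0.5237 -0.0691] 0.0007623050739348761 -98.54933699677133
boss [ 0.5237 -0.0694] 0.0010890047827425318 -96.52802238442341
pin [ 0.5576 -0.0076] 0.06946556964319082 60.88966891219526
block [0.5614 0.0014] 0.07923314518424607 61.637809546477186
blockR [ 0.55   -0.0057] 0.0678969296043726 67.31973307045679
blockhi [0.5735 0.0027] 0.08665424998225134 55.03762468288091
blocklo [0.5526 0.0129] 0.08613574035954137 70.46079820846029
notchwhite [ 0.5604 -0.0251] 0.05658201812734829 49.70180541062329
notchfloor52 [ 0.5578 -0.0237] 0.056065851875124646 52.71350350400042
notchcorner [ 0.5711 -0.0215] 0.06651647460481971 44.710409401715864
post [ 0.5008 -0.0999] 0.039087477216375476 -125.99292931324983
scene lid [array([ 0.5262, -0.0689,  0.052 ])]
```

The remaining turn is about 9°: the pin is at about 61° (pin and block agree) and the notch at 51–53° (notch corner and post). I'll go back behind the post, push to kinematic 239.5°, and look again.

Call:
play_rows(
  delta_rot=[
    [0,0,0],
    [0,0,0],
    [0,0,0],
    [0,0,0],
    [0,0,0],
    [0,0,0],
    [0,0,0],
    [0,0,0],
  ],
  xyz=[
    [0,3,5],
    [0,6,10],
    [0,10,15],
    [5,10,20],
    [10,10,20],
    [14,10,20],
    [16,9.8,20],
    [16,9.8,20],
  ],
  grip=[-1,-1,-1,-1,-1,-1,-1,-1],
)

```text
clock: 7.48
eef_pos: [0.4759, -0.0801, 0.058]
tcp_rot: [[-0.003, -0.789, 0.615], [0.002, 0.615, 0.789], [-1.0, 0.003, -0.001]]
ft_force: [-1.0, -0.1, 0.8]
width: 0.0005
```

```bash
python3 arc.py .060 232 235 238 239.5 240; python3 -c "
from rig import r;print(r.observe()['eef_pos'],r.observe()['ft_force'])"
```

```text
232.0 rot 0.1 xyz [-0.21 -1.58 -0.13] [ 0.4876 -0.0908  0.06  ]
235.0 rot -2.9 xyz [-0.21 -1.79 -0.2 ] [ 0.4888 -0.0927  0.06  ]
238.0 rot -5.9 xyz [-0.21 -2.   -0.26] [ 0.4901 -0.0945  0.06  ]
239.5 rot -7.4 xyz [-0.21 -2.11 -0.29] [ 0.4908 -0.0954  0.06  ]
240.0 rot -7.9 xyz [-0.21 -2.15 -0.3 ] [ 0.491  -0.0956  0.06  ]
[ 0.47589297 -0.08008988  0.05797714] [-1.02117872 -0.13274292  0.76823388]
```

Call:
play_rows(
  delta_rot=[
    [0,0,0],
    [0,0,0],
    [-2.5,0,0],
    [-5,0,0],
    [-7.4,0,0],
    [-7.4,0,0],
    [-7.4,0,0],
  ],
  xyz=[
    [-0.1,-0.8,-0.1],
    [-0.1,-1.45,-0.1],
    [-0.1,-1.75,-0.2],
    [-0.1,-1.95,-0.25],
    [-0.1,-2.1,-0.3],
    [-0.1,-2.1,-0.3],
    [-0.1,-2.1,-0.3],
  ],
  grip=[-1,-1,-1,-1,-1,-1,-1],
)

```text
clock: 8.35
eef_pos: [0.4925, -0.0977, 0.0607]
tcp_rot: [[0.001, -0.86, 0.509], [-0.001, 0.509, 0.86], [-1.0, -0.001, 0.0]]
ft_force: [-0.9, 0.8, -0.4]
width: 0.0008
```

```bash
python3 arc.py .060 236 238 239.5 240
```

```text
236.0 rot 3.4 xyz [0.07 0.51 0.21] [ 0.4892 -0.0933  0.06  ]
238.0 rot 1.4 xyz [0.07 0.37 0.15] [ 0.4901 -0.0945  0.06  ]
239.5 rot -0.1 xyz [0.07 0.27 0.11] [ 0.4908 -0.0954  0.06  ]
240.0 rot -0.6 xyz [0.07 0.24 0.1 ] [ 0.491  -0.0956  0.06  ]
```

Call:
play_rows(
  delta_rot=[
    [0,0,0],
    [0,0,0],
    [0,0,0],
    [0,0,0],
    [0,0,0],
    [0,0,0],
    [0,0,0],
    [0,0,0],
  ],
  xyz=[
    [0,1.3,0],
    [-2,1.5,0],
    [-6,1.5,0],
    [-11,1.5,-3],
    [-16,0,-8],
    [-16,-3,-13],
    [-16,-5,-18],
    [-16,-5,-20],
  ],
  grip=[-1,-1,-1,-1,-1,-1,-1,-1],
)

```text
clock: 9.35
eef_pos: [0.4323, -0.2975, 0.22]
tcp_rot: [[-0.0, -0.859, 0.511], [-0.001, 0.511, 0.859], [-1.0, -0.0, -0.001]]
ft_force: [-0.3, -0.1, -0.5]
width: 0.0004
```

```bash
python3 look.py 6
python3 - <<'E'
import cv2
from h import *
a=cv2.imread("pics/t6.png");b=cv2.imread("pics/s6.png")
cv2.imwrite("pics/z6.png",cv2.resize(a[165:225,260:335],(750,600),interpolation=cv2.INTER_CUBIC))
cv2.imwrite("pics/y6.png",cv2.resize(b[190:235,160:235],(750,450),interpolation=cv2.INTER_CUBIC))
E
```

```text
9.45 [ 0.43188308 -0.2962524   0.21973961] [0.61542046 0.00752404 0.36518228] 59.23408004252116
```

View pics/z6.png

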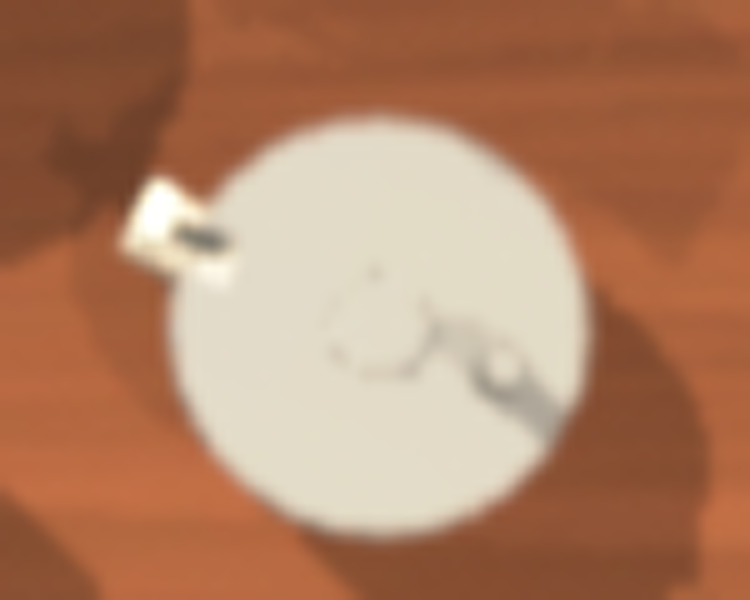

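View pics/y6.png

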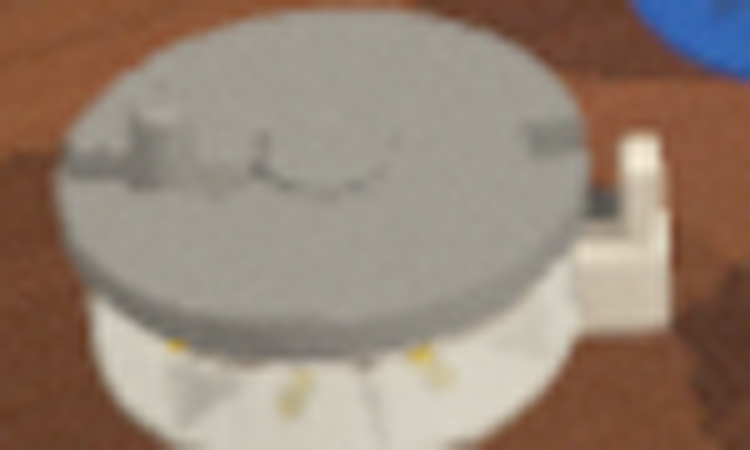

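```bash
python3 - <<'E'
from h import *
np.set_printoptions(precision=4,suppress=True)
c=np.array([.5238,-.0685])
f=lambda u,v:((u+.5)/10-.5+260,(v+.5)/10-.5+165)
def show(k,u,v,z):
    p=onz("top",f(u,v),z)[:2];d=p-c;print(k,np.hypot(*d).round(4),np.degrees(np.arctan2(d[1],d[0])).round(1))
show("pin",205,236,.037);show("pinouter",182,232,.037);show("pinin",230,241,.037)
show("block",157,215,.05);show("post",504,370,.074)
show("corner_up",217,200,.052);show("notch_innerlow",238,285,.052)
a=cv2.imread("pics/t6.png").astype(np.float32)
# polar unwrap at lid plane: rows = angle 40..85, cols radius 40..90
A=np.radians(np.arange(85,35,-.25));Q=np.arange(.040,.090,.00025)
g=np.array([[proj("top",[c[0]+q*np.cos(t),c[1]+q*np.sin(t),.052]) for q in Q] for t in A],np.float32)
o=cv2.remap(a,g[...,0],g[...,1],cv2.INTER_LINEAR)
o=cv2.resize(o,None,fx=3,fy=3)
for d in range(40,85,5):
    y=int((85-d)/.25*3);cv2.putText(o,str(d),(0,y),0,.5,(0,0,255),1);cv2.line(o,(25,y),(40,y),(0,0,255),1)
cv2.imwrite("pics/pol6.png",o)
E
```

```text
pin 0.0628 59.1
pinouter 0.0699 61.2
pinin 0.055 56.4
block 0.0794 61.7
post 0.04 -114.8
corner_up 0.0657 50.5
notch_innerlow 0.047 72.3[ WARN:0@0.763] global loadsave.cpp:1063 imwrite_ Unsupported depth image for selected encoder is fallbacked to CV_8U.
```

View pics/pol6.png

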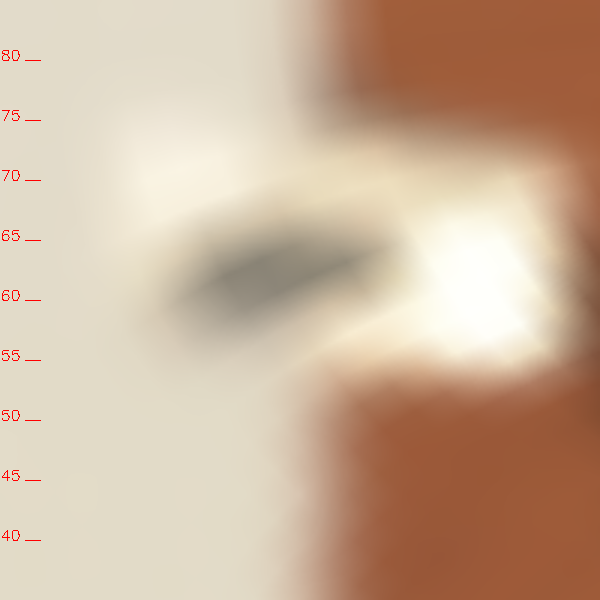

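The pin (dark) is now visible inside the notch at about (205,236), but off-centre. The notch is at about 65° (post and notch edges agree) and the pin at about 61°, so I overshot by about 4°. I'll nudge back clockwise from the other side of the post.

Call:
play_rows(
  delta_rot=[
    [0,0,0],
    [0,0,0],
    [0,0,0],
    [0,0,0],
    [0,0,0],
    [0,0,0],
    [0,0,0],
    [0,0,0],
  ],
  xyz=[
    [0,0,5],
    [0,0.4,10],
    [0,0.8,15],
    [2,0.8,20.4],
    [7,0.8,20.4],
    [12,0.8,20.4],
    [15.9,0.8,20.4],
    [15.9,0.8,20.4],
  ],
  grip=[-1,-1,-1,-1,-1,-1,-1,-1],
)

```text
clock: 10.45
eef_pos: [0.5273, -0.1125, 0.0586]
tcp_rot: [[-0.007, -0.862, 0.508], [0.003, 0.508, 0.862], [-1.0, 0.007, -0.001]]
ft_force: [-0.9, 0.6, 0.5]
width: 0.0006
```

```bash
cat > go.py <<'E'
import sys
from h import *
o=r.observe();R=np.array(o["tcp_rot"]);p=np.array(o["eef_pos"])
print(p.round(4),np.array(o["ft_force"]).round(1))
c=np.array([.5238,-.0685]);off=.0165
for f in map(float,sys.argv[1:]):
    q=np.radians(f);e=np.array([np.cos(q),np.sin(q)]);t=np.array([-e[1],e[0]])
    X=np.r_[c+.04*e+off*t,.060];print(f,X.round(4),(R.T@(X-p)*100).round(2))
E
python3 go.py 246 243 241;python3 look.py 7
```

```text
[ 0.5273 -0.1125  0.0586] [-0.9  0.6  0.5]
246.0 [ 0.5226 -0.1118  0.06  ] [-0.14  0.44 -0.18]
243.0 [ 0.5203 -0.1116  0.06  ] [-0.14  0.64 -0.28]
241.0 [ 0.5188 -0.1115  0.06  ] [-0.14  0.78 -0.34]
10.55 [ 0.53046183 -0.11439789  0.06212952] [0.08302351 0.20507806 1.14310136] 59.476187016463726
```

View pics/v7.png

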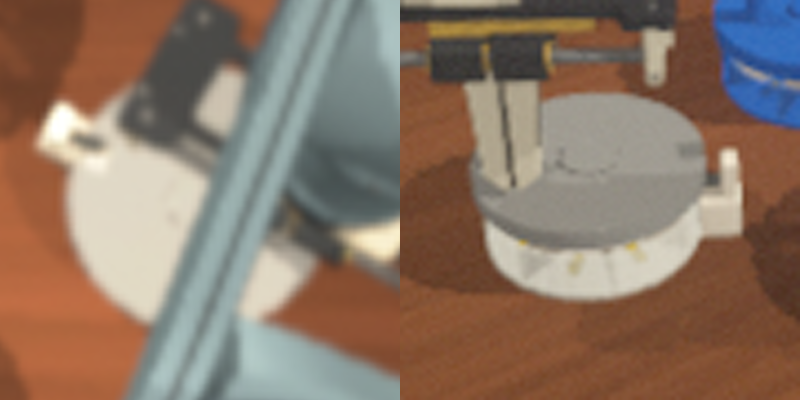

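Call:
play_rows(
  delta_rot=[
    [0,0,0],
    [0,0,0],
    [-0.5,0,0],
    [-1,0,0],
    [-1,0,0],
    [-1,0,0],
    [-1,0,0],
  ],
  xyz=[
    [0,0.4,-0.2],
    [0,0.7,-0.3],
    [0,0.9,-0.35],
    [0,1.05,-0.35],
    [0,1.15,-0.35],
    [0,1.15,-0.35],
    [0,1.15,-0.35],
  ],
  grip=[-1,-1,-1,-1,-1,-1,-1],
)

```text
clock: 11.42
eef_pos: [0.5187, -0.1124, 0.0612]
tcp_rot: [[0.0, -0.87, 0.493], [-0.0, 0.493, 0.87], [-1.0, -0.0, 0.0]]
ft_force: [1.5, -1.1, 0.6]
width: 0.0006
```

```bash
python3 go.py 243 241; python3 look.py 8
```

```text
[ 0.5187 -0.1124  0.0612] [ 1.5 -1.1  0.6]
243.0 [ 0.5203 -0.1116  0.06  ] [ 0.12 -0.1   0.15]
241.0 [ 0.5188 -0.1115  0.06  ] [0.12 0.03 0.09]
11.525 [ 0.51861013 -0.11236818  0.06114968] [ 1.12878661 -1.20437574  2.38916144] 60.433471301199205
```

View pics/v8.png

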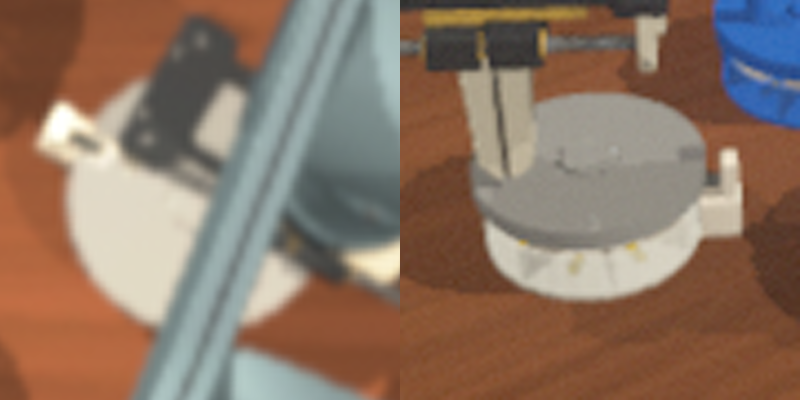

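Call:
play_rows(
  delta_rot=[
    [0,0,0],
    [0,0,0],
    [0,0,0],
    [0,0,0],
    [0,0,0],
    [0,0,0],
    [0,0,0],
    [0,0,0],
  ],
  xyz=[
    [0,-1.3,0],
    [-2,-1.5,0],
    [-6,-1.5,0],
    [-11,-1.5,-4],
    [-16,-1.5,-10],
    [-16,-1.5,-15],
    [-16,-1.5,-20],
    [-16,-1.5,-20],
  ],
  grip=[-1,-1,-1,-1,-1,-1,-1,-1],
)

```text
clock: 12.52
eef_pos: [0.4314, -0.2968, 0.221]
tcp_rot: [[-0.001, -0.867, 0.498], [-0.0, 0.498, 0.867], [-1.0, 0.001, -0.0]]
ft_force: [0.1, 0.9, 0.2]
width: 0.0002
```

```bash
python3 look.py 9
cat > pol.py <<'E'
import sys
from h import *
k=sys.argv[1]
a=cv2.imread(f"pics/t{k}.png")
z=cv2.resize(a[165:225,260:335],(750,600),interpolation=cv2.INTER_CUBIC)
c=np.array([.5238,-.0685]);z0=float(sys.argv[2]) if len(sys.argv)>2 else .052
A=np.radians(np.arange(85,35,-.25));Q=np.arange(.040,.090,.00025)
g=np.array([[proj("top",[c[0]+q*np.cos(t),c[1]+q*np.sin(t),z0]) for q in Q] for t in A],np.float32)
o=cv2.resize(cv2.remap(a,g[...,0],g[...,1],cv2.INTER_LINEAR),None,fx=1.75,fy=1.75)
for d in range(40,85,5):
    y=int((85-d)/.25*1.75);cv2.putText(o,str(d),(0,y),0,.5,(0,0,255),1);cv2.line(o,(25,y),(40,y),(0,0,255),1)
z=cv2.resize(z,(438,350));cv2.imwrite(f"pics/p{k}.png",np.hstack([o,z]))
E
python3 pol.py 9
```

```text
12.625 [ 0.43274451 -0.29374072  0.22072779] [ 0.14915497 -0.10373834  0.01190306] 60.33628978087075
```

View pics/p9.png

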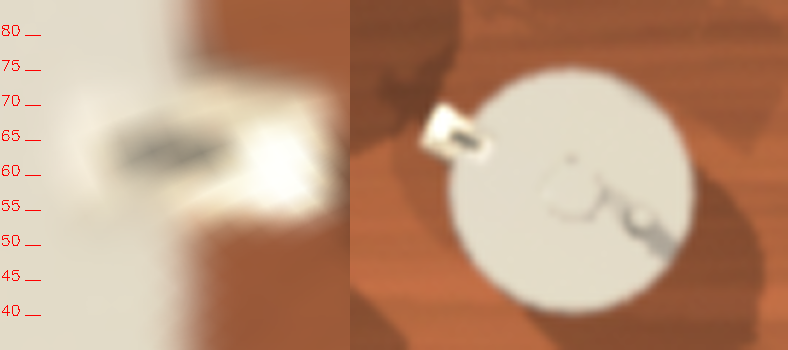

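```bash
python3 - <<'E'
from h import *
a=cv2.imread("pics/t9.png").astype(np.float32)
c=np.array([.5238,-.0685])
# at r=52..53 mm lid plane (inside notch, before pin end): contrast profile vs angle
for q in(.0515,.053):
    A=np.arange(46,82,2.)
    uv=np.array([proj("top",[c[0]+q*np.cos(np.radians(t)),c[1]+q*np.sin(np.radians(t)),.052]) for t in A],np.float32)
    v=cv2.remap(a,uv[None,:,0],uv[None,:,1],cv2.INTER_LINEAR)[0]
    print(q,[(int(t),int(x.sum())) for t,x in zip(A,v)])
cv2.imwrite("pics/z9.png",cv2.resize(a[165:225,260:335].astype(np.uint8),(750,600),interpolation=cv2.INTER_CUBIC))
E
```

```text
0.0515 [(46, 643), (48, 642), (50, 638), (52, 633), (54, 630), (56, 648), (58, 673), (60, 688), (62, 703), (64, 694), (66, 700), (68, 694), (70, 690), (72, 675), (74, 658), (76, 652), (78, 647), (80, 646)]
0.053 [(46, 644), (48, 641), (50, 635), (52, 630), (54, 630), (56, 647), (58, 676), (60, 684), (62, 673), (64, 675), (66, 693), (68, 698), (70, 691), (72, 675), (74, 657), (76, 651), (78, 647), (80, 646)]
```

View pics/z9.png

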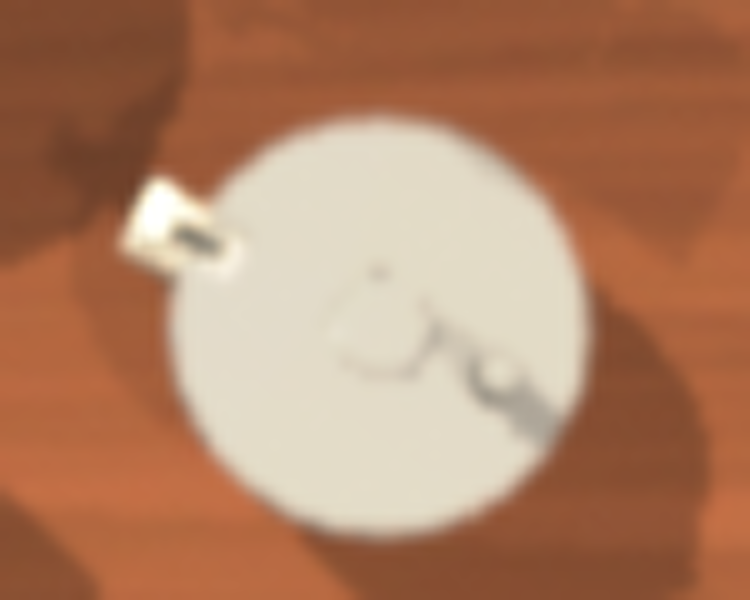

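```bash
cat > meas.py <<'E'
import sys
from h import *
a=cv2.imread(f"pics/t{sys.argv[1]}.png").astype(np.float32).sum(2)
c=np.array([.5238,-.0685]);A=np.arange(45,82,.25)
def prof(q,z):
    uv=np.array([proj("top",[c[0]+q*np.cos(np.radians(t)),c[1]+q*np.sin(np.radians(t)),z]) for t in A],np.float32)
    return cv2.remap(a,uv[None,:,0],uv[None,:,1],cv2.INTER_LINEAR)[0]
for q in(.058,.060,.062,.064,.066,.068,.070):
    v=prof(q,.037);i=np.where((A>54)&(A<68))[0];w=np.clip(600-v[i],0,None)**1
    print("pin",q,A[i][v[i].argmin()],round(float((A[i]*w).sum()/max(w.sum(),1e-9)),1))
def edges(v,lev):
    on=v>lev;j=np.where(on)[0];return A[j[0]],A[j[-1]]
for q in(.0505,.0515,.0525,.053):
    e1=edges(prof(q,.052),672)[1];e0=edges(prof(q,.040),672)[0]
    print("notch",q,e0,e1,(e0+e1)/2,"expected width",2*np.degrees(np.arcsin(.0075/q)))
E
for k in 6 9; do python3 meas.py $k;done
```

```text
pin 0.058 59.5 59.1
pin 0.06 60.5 59.4
pin 0.062 60.75 59.9
pin 0.064 59.25 60.5
pin 0.066 60.25 60.9
pin 0.068 61.25 61.4
pin 0.07 62.0 61.5
notch 0.0505 62.75 75.0 68.875 expected width 17.08173966573987
notch 0.0515 63.25 75.5 69.375 expected width 16.747649274003546
notch 0.0525 63.5 75.75 69.625 expected width 16.426421403476375
notch 0.053 63.75 75.75 69.75 expected width 16.270400206202478
pin 0.058 60.0 60.8
pin 0.06 60.75 61.0
pin 0.062 61.5 61.2
pin 0.064 62.25 61.5
pin 0.066 60.25 61.5
pin 0.068 61.25 61.7
pin 0.07 62.0 61.9
notch 0.0505 56.75 71.25 64.0 expected width 17.08173966573987
notch 0.0515 56.0 72.25 64.125 expected width 16.747649274003546
notch 0.0525 56.0 72.25 64.125 expected width 16.426421403476375
notch 0.053 56.0 72.25 64.125 expected width 16.270400206202478
```

Notch 64.1° against pin 61.3°: still 2.8° CCW, which is within the judged 6 mm but tight for the fit. I'll retrace and push 2 mm further clockwise.

Call:
play_rows(
  delta_rot=[
    [0,0,0],
    [0,0,0],
    [0,0,0],
    [0,0,0],
    [0,0,0],
    [0,0,0],
    [0,0,0],
    [0,0,0],
  ],
  xyz=[
    [0,0,5],
    [0,0,10],
    [0,0,15],
    [4,0,20],
    [9,0,20],
    [13,0,20],
    [16,0,20],
    [16,0,20],
  ],
  grip=[-1,-1,-1,-1,-1,-1,-1,-1],
)

```text
clock: 13.62
eef_pos: [0.5298, -0.117, 0.0587]
tcp_rot: [[-0.006, -0.871, 0.491], [0.003, 0.491, 0.871], [-1.0, 0.007, -0.0]]
ft_force: [-1.4, -0.9, 0.2]
width: 0.0008
```

Call:
play_rows(
  delta_rot=[
    [0,0,0],
    [0,0,0],
    [0,0,0],
    [0,0,0],
    [0,0,0],
    [0,0,0],
    [0,0,0],
    [0,0,0],
  ],
  xyz=[
    [0,0,0],
    [0,0.5,0],
    [0,1.0,0],
    [0,1.3,0],
    [0,1.5,0],
    [0,1.7,0],
    [0,1.7,0],
    [0,1.7,0],
  ],
  grip=[-1,-1,-1,-1,-1,-1,-1,-1],
)

```text
clock: 14.62
eef_pos: [0.5171, -0.1116, 0.0613]
tcp_rot: [[0.001, -0.87, 0.494], [-0.0, 0.494, 0.87], [-1.0, -0.001, -0.0]]
ft_force: [1.8, -2.3, 1.2]
width: 0.0002
```

Good, at (0.5171,-0.1116) as planned. I'll back off and look.

Call:
play_rows(
  delta_rot=[
    [0,0,0],
    [0,0,0],
    [0,0,0],
    [0,0,0],
    [0,0,0],
    [0,0,0],
    [0,0,0],
    [0,0,0],
  ],
  xyz=[
    [0,-1.3,0],
    [-2,-1.5,0],
    [-6,-1.5,0],
    [-11,-1.5,-4],
    [-16,-1.5,-10],
    [-16,-1.5,-15],
    [-16,-1.5,-20],
    [-16,-1.5,-20],
  ],
  grip=[-1,-1,-1,-1,-1,-1,-1,-1],
)

```text
clock: 15.62
eef_pos: [0.4298, -0.2959, 0.2211]
tcp_rot: [[-0.0, -0.867, 0.498], [-0.0, 0.498, 0.867], [-1.0, 0.0, -0.0]]
ft_force: [0.6, 0.2, -0.0]
width: 0.0007
```

```bash
python3 look.py 10; python3 pol.py 10; python3 meas.py 10
```

```text
15.725 [ 0.43109907 -0.29277789  0.22076653] [-0.22750224  0.19423573 -0.18563824] 60.33253592382816
pin 0.058 61.5 62.0
pin 0.06 60.75 62.2
pin 0.062 61.75 62.2
pin 0.064 62.5 62.1
pin 0.066 60.75 61.8
pin 0.068 61.25 61.9
pin 0.07 62.0 62.0
notch 0.0505 53.75 67.75 60.75 expected width 17.08173966573987
notch 0.0515 53.5 68.0 60.75 expected width 16.747649274003546
notch 0.0525 53.0 68.25 60.625 expected width 16.426421403476375
notch 0.053 52.75 67.75 60.25 expected width 16.270400206202478
```

View pics/p10.png

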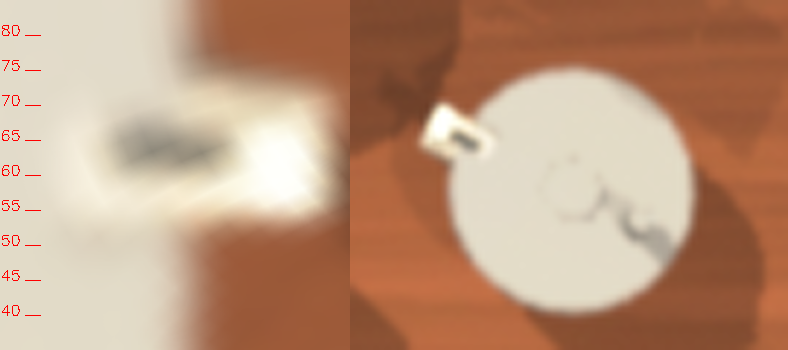

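The pin (dark) is now centred in the notch: 60.6° against about 61.7°, an error of about 1°. I'll go over the boss to press.

Call:
play_rows(
  delta_rot=[
    [0,0,0],
    [0,0,0],
    [0,0,0],
    [0,0,0],
    [0,0,0],
    [0,0,0],
    [0,0,0],
    [0,0,0],
  ],
  xyz=[
    [0,0.8,6],
    [0,1.6,12],
    [0,2.4,18],
    [2,3.1,24],
    [6,3.1,24.2],
    [10,3.1,24.2],
    [13,3.1,24.2],
    [13,3.1,24.2],
  ],
  grip=[-1,-1,-1,-1,-1,-1,-1,-1],
)

```text
clock: 16.73
eef_pos: [0.5217, -0.0644, 0.0888]
tcp_rot: [[-0.006, -0.871, 0.491], [0.003, 0.491, 0.871], [-1.0, 0.006, -0.001]]
ft_force: [-0.3, 0.3, 0.5]
width: 0.0003
```

```bash
python3 look.py 11
```

```text
16.825 [ 0.52408519 -0.06588941  0.0917141 ] [ 0.00116677 -0.00098061  0.17547161] 60.521816690403625
```

View pics/v11.png

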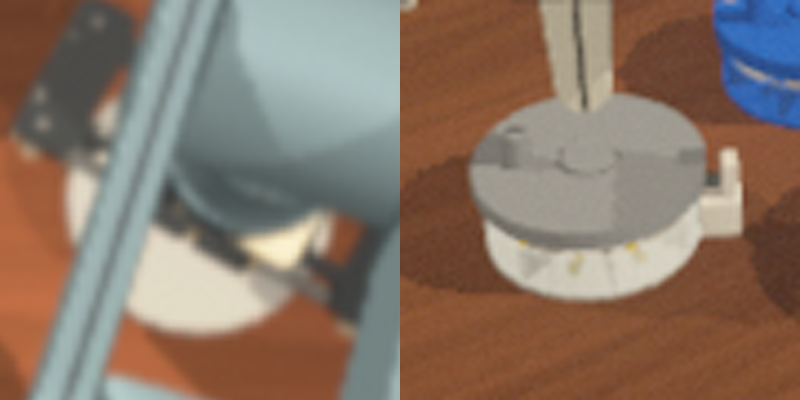

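Call:
play_rows(
  delta_rot=[
    [0,0,0],
    [0,0,0],
    [0,0,0],
    [0,0,0],
    [0,0,0],
    [0,0,0],
    [0,0,0],
    [0,0,0],
  ],
  xyz=[
    [1.7,-0.1,-0.2],
    [3.0,-0.1,-0.2],
    [3.5,-0.1,-0.2],
    [3.8,-0.1,-0.2],
    [4.1,-0.1,-0.2],
    [4.4,-0.1,-0.2],
    [4.7,-0.1,-0.2],
    [4.7,-0.1,-0.2],
  ],
  grip=[-1,-1,-1,-1,-1,-1,-1,-1],
)

```text
clock: 17.82
eef_pos: [0.5236, -0.0691, 0.0451]
tcp_rot: [[0.001, -0.87, 0.493], [-0.0, 0.493, 0.87], [-1.0, -0.001, 0.0]]
ft_force: [-0.9, 1.8, 5.6]
width: 0.0005
```

It went down to 45.1 mm at only 5.6 N, so it passed the pin. I'll press a little more to make sure it is seated.

Call:
play_rows(
  delta_rot=[
    [0,0,0],
    [0,0,0],
    [0,0,0],
  ],
  xyz=[
    [0.15,0,0],
    [0.3,0,0],
    [0.3,0,0],
  ],
  grip=[-1,-1,-1],
)

```text
clock: 18.2
eef_pos: [0.5238, -0.0692, 0.0446]
tcp_rot: [[0.002, -0.87, 0.493], [-0.001, 0.493, 0.87], [-1.0, -0.002, 0.0]]
ft_force: [-8.7, 2.9, 26.6]
width: 0.0003
```

The lid is hard against its stop (27 N at 44.6 mm). I'll retreat straight up, then aside.

Call:
play_rows(
  delta_rot=[
    [0,0,0],
    [0,0,0],
    [0,0,0],
    [0,0,0],
    [0,0,0],
    [0,0,0],
    [0,0,0],
    [0,0,0],
  ],
  xyz=[
    [-1,0,0],
    [-4,0,0],
    [-9,0,0],
    [-14,0,-3],
    [-18,-1,-9],
    [-18,-2,-15],
    [-18,-3,-21],
    [-18,-3,-24],
  ],
  grip=[-1,-1,-1,-1,-1,-1,-1,-1],
)

```text
clock: 19.2
eef_pos: [0.4301, -0.2957, 0.2217]
tcp_rot: [[0.001, -0.869, 0.495], [-0.002, 0.495, 0.869], [-1.0, -0.001, -0.001]]
ft_force: [0.5, 0.3, -0.2]
width: 0.0002
```

```bash
python3 look.py 12; python3 pol.py 12 .042; python3 - <<'E'
from h import *
b=cv2.imread("pics/s12.png");cv2.imwrite("pics/y12.png",cv2.resize(b[185:235,160:240],(800,500),interpolation=cv2.INTER_CUBIC))
a=cv2.imread("pics/t0.png") if False else cv2.imread("pics/top0.png");d=cv2.imread("pics/t12.png")
for n,(u,v) in dict(cup=(371,188),bottle=(187,195),tw=(279,133),lamp=(121,256)).items():
    A=a[v-14:v+14,u-14:u+14];D=d[v-22:v+22,u-22:u+22]
    m=cv2.minMaxLoc(cv2.matchTemplate(D,A,cv2.TM_CCOEFF_NORMED));print(n,m[1],np.array(m[3])-8)
E
```

```text
19.3 [ 0.42967105 -0.29608499  0.22132838] [-0.6143083  -0.13584782 -0.10160497] 60.1744313900004
cup 0.8522790670394897 [0 0]
bottle 0.9954004883766174 [0 0]
tw 0.9720448851585388 [0 0]
lamp 0.948228657245636 [0 1]
```

View pics/p12.png

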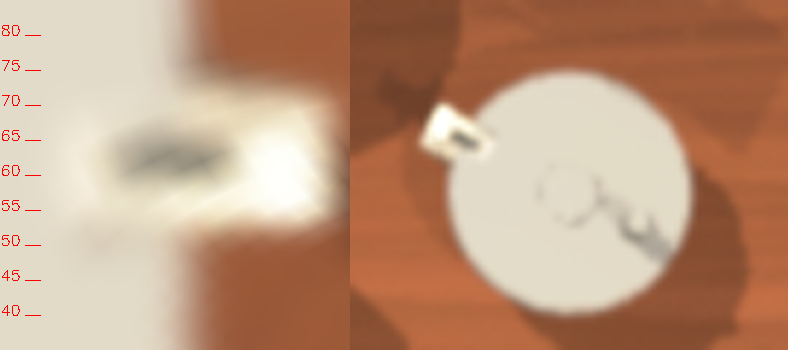

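View pics/y12.png

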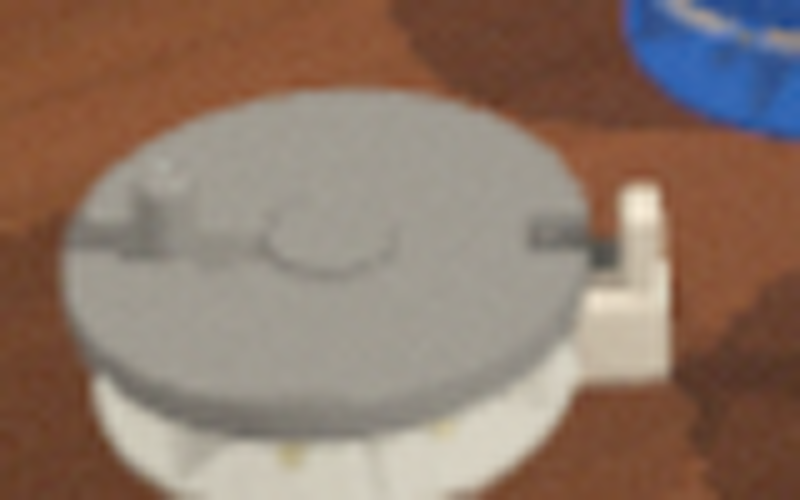

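View pics/s12.png

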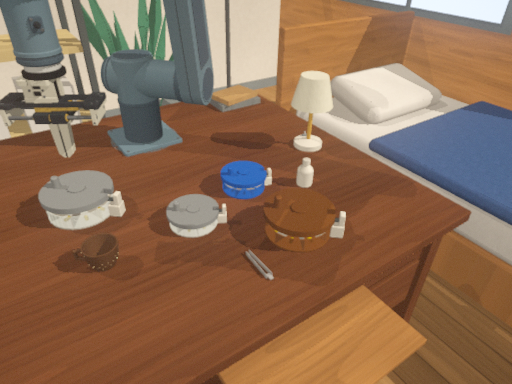

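The lid sits low, with the pin running into the notch at (590,245) in the crop. The bystanders are unmoved and the arm is clear.

```bash
python3 -c "
from rig import r
print(r.sign_off())"
```

```text
the job is handed in; nothing more can be done
None
```

The small grey dispenser's lid is closed with the pin in its notch, and the job was handed in at about 19.3 s of the 48 s allowed.

**Turning:** I pushed the post anticlockwise about 80° with the shut fingers. That overshot by about 4°, so I corrected it with two clockwise nudges. In the last top view before pressing, the notch was at about 60.6° and the pin at about 61–62°, an error of roughly 1°, or 1 mm.

**Pressing:** I pressed on the lid's centre boss. It went down at about 5.6 N, then stopped hard at 27 N with the fingertip at 44.6 mm (45 mm is home). I then retreated straight up and moved aside.

**Last checks:**
- **Lid:** both views show it low, with the pin in the notch.
- **Bystanders:** the teacup, bottle and tweezers matched their starting places with no shift. The lamp matched within 1 px. The teacup's match score was weaker than the others (0.85), but it looks unmoved in the picture.
- **Arm:** it stood clear, with force readings at noise level.

**Disagreements:**
- The scene camera's lid centre differed from the top camera's by about 2–4 mm.
- The fingertip's contact point ran 1–2 mm off what I had assumed, which made the first turns less exact. I relied on the top view for the alignment.

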